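# Tap the press wedge home

## Task

Pick up the small hammer and use its head to tap the wooden wedge in the book press further into its slot, striking its wide end, until it stops advancing and sits tight. Do not push the wedge with the fingers. Then lay the hammer down flat on the table and let go.

Things in the scene. Friction and masses are not known exactly. Their poses are not given: they have to be found in the camera images.
- hammer_grip (a point): Small hammer lying flat, 300 g: wooden handle 20 mm wide, 28 high, 172 long; steel head across its end. The point: in the handle, 14 mm above the table, where to grip. x: along the handle to the head, whose centre is 55 mm away (handle's other end 120 mm the other way). y: along the head, 70 mm long (35 each side), 24 wide in x, 28 high, a flat face at both ends.
- wedge_mid (a point): Light-wood wedge, loose, 130 mm long, 28 high, part-way in the press's slot on its base board; slides easily until it jams. Point: mid-length, half-way up (26 mm above the table). x: driving direction; wide end at -65 mm (flat, 44 mm wide, centred at y = -6 mm), narrow end at +65 (21 wide). z up. The smaller wedge on the bare table is a spare.
- press: Fixed wooden press, origin at table height. x: the way the wedge is driven; z up. Base x -140 to 100, y -105 to 95 mm, 12 thick; on it a volume, a slanted cheek and rails (x -100 to 100, tops 40 mm above the table). Slot between cheek and outer rail, at y = 45. Wedge's point is at about x = -60, y = 45 when it jams home, and starts 20 to 45 mm short.
Things that resemble listed ones, but are neither listed nor needed, are in the scene too. What is shaped like the part that bears hammer_grip but blue is not meant.

How it is judged:
By the outcome, as a careful person would: the job done as asked, in the order asked, and still so for the second after the job is handed in, with the robot touching nothing.
It also fails if it takes over 43 s, if anything falls off the work surface, if the arm or the gripper's body presses on something with over 40 N, if the wrist force passes 120 N, or if a joint passes its speed limit or range.

## Robot

A 6-joint arm with a two-finger parallel gripper is mounted at the origin on the work surface. World frame = base frame: x ahead of the robot, y to its left, z up, the work surface at z = 0. Lengths are in m, angles in rad, forces in N, time in s.
With the tool pointing down it reaches from about 0.325 to 0.9 m from the base axis. Payload 6.1 kg.
Tool frame: the origin (TCP) lies at the very end of the fingers, on their centre line; the grasp point (between the pads) lies 19 mm behind it; y points along the fingers, z is the direction in which the jaws open and shut, and the axes are right-handed (so a half turn about y gives the same grasp; the last joint's range is limited). The gripper opens to 85 mm and grips with 20 to 120 N. Pads are 22 mm wide; open, the fingers measure 114 mm over their backs; the gripper's body (76 mm by 85 mm) begins 54 mm behind the grasp point. The pads swing forward as they close: fully open they stand 13 mm farther back than shut.
Start: joints at [-1.385, 0.22, 1.526, -0, 1.395, -0.126], TCP at [0.192, -0.595, 0.231] pointing down, gripper open.
Joint ranges: [-2.98, 2.98], [-0.91, 2.08], [0.09, 2.57], [-1.24, 4.39], [0.2, 2.65], [-2.68, 2.68]. Speed limits (rad/s): [2.57, 2.57, 3.01, 3.14, 3.14, 3.14].

## Interface

Orientations are given as [roll, pitch, yaw] about the fixed x, y, z axes, in that order (R = Rz(yaw) Ry(pitch) Rx(roll)).
In Python, from workcell import bot, vision gives the robot as it stands.
- The arm moves only by the tool drive_tool, never from a script. Its argument "moves" is a list of rows, each a list of 6 numbers: the shift along the world's x, y, z in cm, then the turn, a rotation vector about the world's x, y, z in degrees. In form: [[dx, dy, dz, ax, ay, az], ...]. A call has 1 to 10 rows; each row is the pose to reach, as a shift and turn from the pose commanded when the call began; what a row does not reach only later rows make up. A row lasts 1/8 s, in which the tool goes at most 62.5 mm and 10.7 degrees, less where a joint would pass 70% of its speed; a pose out of reach is approached as far as the arm can. A call with a gripper value outside its range is refused whole. "claw" is the gripper's target within -1 to 1 (fully open at 1, half-way at 0, shut at -1), set as the call begins (left out, the last holds). The fingers move at their own pace and stop on an object; "newtons" is the grip in N (left out, the last holds). Time passes only in rows, so rows that repeat a pose let the fingers close. It gives the time, the measured TCP pose, the force and the opening at its end, in the units of the state.
- bot.get_state(): the state, without advancing time (a new reading comes with each control period).
- vision.read_camera(name): name is "scene" or "top" or "wrist"; returns (picture, depth): 420x560x3 uint8, red, green, blue; 420x560 float32, m along the optical axis (not along the pixel's ray), 0 where there is no reading.
- vision.camera_params(name): a dict with "intrinsics" (3x3 intrinsics, pixels), "R" (3x3) and "t" (3): a world point X has camera coordinates R X + t; the wrist camera has in their place "hand_eye" (4x4, takes a point from camera to tool coordinates, whose origin is the TCP and whose axes are the tool frame's). Camera axes: x right, y down, z forward; pixel columns grow to the right and rows downward; lengths in m; the calibration is good to about 2 mm. A picture is of the moment at which its call begins: read the wrist's pose just before it. camera_params takes no time and is no camera call.
- bot.close_job(): hands the job in, once; it reports no verdict.
Trained networks look in the newest picture that a camera, given by its name, has taken for a name from the list of things; names that differ only in an ending like _2 or _b are one class to them, and where a whole thing is asked for, a point or a joint stands for the part that bears it (a point fixed in the world has none). Each returns a list of dicts, best first, with "p" (0 to 1); they miss things now and then, are a little off and sometimes report something else, mostly with a low value. They report only what shows in the picture. A call takes as long as a camera call. They do not tell look-alikes from the thing itself.
- vision.boxes_of(camera, name): "extent" ([centre column, centre row, width, height] in pixels, round what is visible of it).
- vision.landmark_of(camera, name): "location" ([column, row] in pixels: a listed point, or the origin of a listed thing).
The state is a dict: "clock": time; "q": joint angles; "joint_vel": joint speeds; "joint_efforts": joint torques, N m; "tool_pos": TCP position; "orientation": TCP orientation; "wrist_force": force on the tool from outside, world axes, zero at the start; "moment": the same for the moment, N m; "width": finger opening in m.
Only numpy, scipy, OpenCV 4.12 (cv2) and the standard library are available. Lean on these libraries where they do the work, as an engineer would, in place of code of your own. Each camera call takes 0.05 s, during which the arm holds its last target.

## Working session

There is one attempt and no reset: what is moved stays moved. The work goes in short steps, Python scripts to look and compute and a tool call to move; the robot and the scene stay as the last step left them, time stands still between calls to the robot, and variables do not carry over. Pictures are saved under pics/ and viewed, and the job is handed in when it is done.

Besides the shell and the picture viewer there is one more tool, called after "Request:" by a JSON object that holds its "name" and its "arguments". drive_tool: Moves the arm, as the interface text tells. Its arguments: {"type":"object","properties":{"moves":{"type":"array"},"claw":{"type":"number"},"newtons":{"type":"number"}},"required":["moves"]}

```bash
ls; mkdir -p pics
cat > h.py <<'E'
import numpy as np, cv2
from workcell import bot, vision
def w(cam,u,v,d=None,z=None):
    p=vision.camera_params(cam);K=np.array(p['intrinsics']);R=np.array(p['R']);t=np.array(p['t'])
    r=np.linalg.inv(K)@np.array([u,v,1.])
    c=-R.T@t; rw=R.T@r
    s=d if d is not None else (z-c[2])/rw[2]
    return c+s*rw
def pj(cam,X):
    p=vision.camera_params(cam);K=np.array(p['intrinsics']);c=np.array(p['R'])@np.array(X)+np.array(p['t']);q=K@c
    return q[:2]/q[2]
E
python3 - <<'E'
from h import *
s=bot.get_state();print({k:np.round(v,3) for k,v in s.items()})
for c in ['top','scene']:
    im,d=vision.read_camera(c);cv2.imwrite(f'pics/{c}0.png',im[:,:,::-1]);np.save(f'{c}d.npy',d)
    for n in ['hammer_grip','wedge_mid','press']:
        for b in vision.landmark_of(c,n):
            print(c,n,b,np.round(w(c,*b['location'],z={'hammer_grip':.028,'wedge_mid':.04,'press':0}[n]),4))
    p=vision.camera_params(c);print(np.round(-np.array(p['R']).T@np.array(p['t']),3))
print(bot.get_state()['clock'])
E
```

```text
pics
{'clock': np.float64(0.0), 'q': array([-1.385,  0.221,  1.528, -0.   ,  1.395, -0.126]), 'joint_vel': array([-0.   , -0.001, -0.002,  0.   , -0.   ,  0.001]), 'joint_efforts': array([ 0.0000e+00, -4.9690e+01, -3.8939e+01, -0.0000e+00,  1.1000e-02,
        0.0000e+00]), 'tool_pos': array([ 0.192, -0.594,  0.23 ]), 'orientation': array([-1.573,  0.   , -2.83 ]), 'wrist_force': array([-0.042,  0.675, -0.151]), 'moment': array([ 0.034, -0.053,  0.014]), 'width': np.float64(0.086)}
top hammer_grip {'location': [394.8, 295.2], 'p': 0.83} [ 0.2697 -0.3932  0.028 ]
top hammer_grip {'location': [339.0, 182.3], 'p': 0.71} [ 0.5582 -0.2627  0.028 ]
top wedge_mid {'location': [209.6, 169.2], 'p': 0.76} [0.5968 0.068  0.04  ]
top press {'location': [172.3, 163.6], 'p': 0.97} [0.6227 0.1752 0.    ]
top press {'location': [207.3, 171.5], 'p': 0.58} [0.5993 0.0817 0.    ]
[ 0.388 -0.114  1.015]
scene hammer_grip {'location': [200.2, 199.5], 'p': 0.88} [ 0.5594 -0.2531  0.028 ]
scene hammer_grip {'location': [260.8, 110.1], 'p': 0.58} [ 0.2714 -0.3713  0.028 ]
scene wedge_mid {'location': [288.1, 312.1], 'p': 0.59} [0.5982 0.0762 0.04  ]
scene press {'location': [318.2, 362.2], 'p': 0.87} [0.6139 0.174  0.    ]
[0.782 0.268 0.805]
0.4
```

View pics/top0.png

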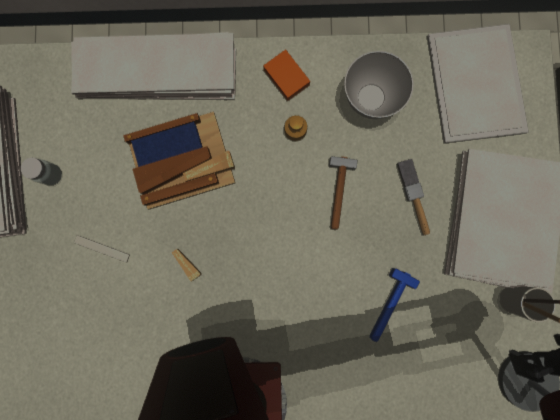

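View pics/scene0.png

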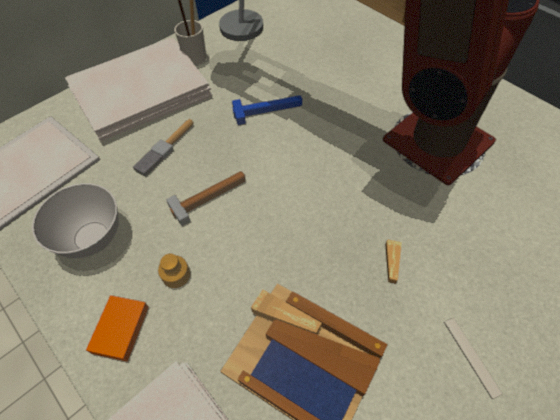

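Run:
```python
from h import *
im=cv2.imread('pics/top0.png');d=np.load('topd.npy')
p=vision.camera_params('top');K=np.array(p['intrinsics']);R=np.array(p['R']);t=np.array(p['t'])
v,u=np.mgrid[:420,:560]
P=((np.stack([u,v,np.ones_like(u)],-1)@np.linalg.inv(K).T)*d[...,None]-t)@R
np.save('Ptop.npy',P)
z=P[...,2]
print(K, 'table z',np.median(z[220:260,230:300]), np.std(z[220:260,230:300]))
def reg(u0,u1,v0,v1,lo,hi):
    m=np.zeros_like(z,bool);m[v0:v1,u0:u1]=(z[v0:v1,u0:u1]>lo)&(z[v0:v1,u0:u1]<hi);return m
m=reg(320,370,148,240,.015,.05)
print('hammer z',np.median(z[m]),m.sum())
q=P[m][:,:2].astype(np.float32);
hs=m.copy();hs[:172]=False
hh=m.copy();hh[172:]=False
for n,mm in [('handle',hs),('head',hh)]:
    r=cv2.minAreaRect(P[mm][:,:2].astype(np.float32));print(n,np.round(r[0],4),np.round(r[1],4),r[2]); 
    q=P[mm][:,:2];c=q.mean(0);e=np.linalg.svd(q-c)[2] if len(q)<5000 else 0;print(c,np.degrees(np.arctan2(e[0][1],e[0][0])))
# wedge crop
crop=im[100:220,110:250];cv2.imwrite('pics/pressT.png',cv2.resize(crop,None,fx=5,fy=5,interpolation=cv2.INTER_CUBIC)[:600,:700])
crop=im[145:240,310:375];cv2.imwrite('pics/hamT.png',cv2.resize(crop,None,fx=6,fy=6,interpolation=cv2.INTER_CUBIC))
im=cv2.imread('pics/scene0.png');crop=im[280:420,215:395];cv2.imwrite('pics/pressS.png',cv2.resize(crop,None,fx=4,fy=4,interpolation=cv2.INTER_CUBIC))
```

```text
[[387.45307223   0.         276.56956922]
 [  0.         387.45307223 219.25119974]
 [  0.           0.           1.        ]] table z 0.000489951889185204 0.06345977385861308
hammer z 0.027960537147537157 776
handle [ 0.5124 -0.259 ] [0.0203 0.1501] 80.98529815673828
[ 0.51184223 -0.25831261] 170.79088875702246
head [ 0.6058 -0.2735] [0.0694 0.0378] 88.7431869506836
[ 0.60770352 -0.27383698] -98.62091615118423
```

View pics/pressT.png

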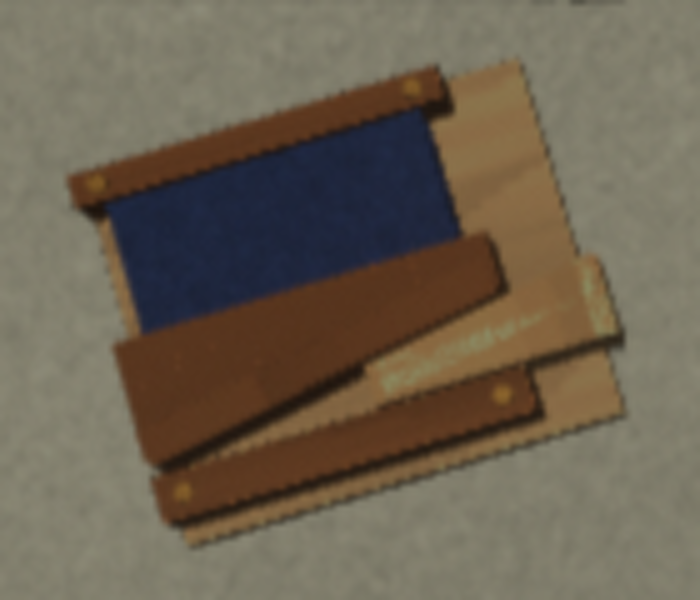

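View pics/pressS.png

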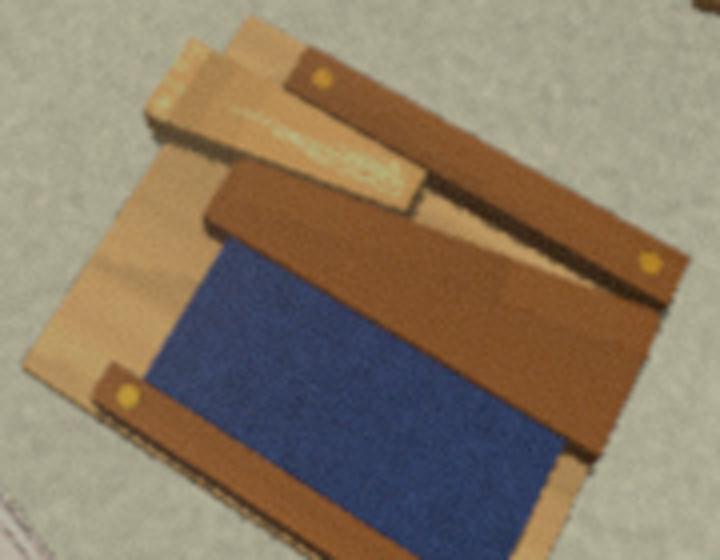

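View pics/hamT.png

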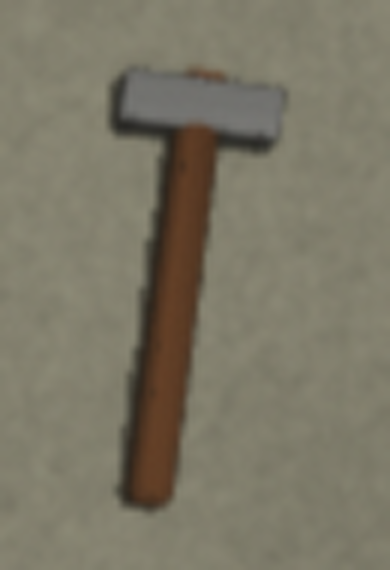

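Run:
```python
from h import *
P=np.load('Ptop.npy');z=P[...,2]
f=lambda a,b,z:w('top',a/5+110-.4,b/5+100-.4,z=z)[:2]
B=[f(520,60,.012),f(623,410,.012),f(190,546,.012)]
print(np.round(B,4))
e1=B[1]-B[2];e2=B[0]-B[1];print(np.linalg.norm(e1),np.linalg.norm(e2),np.degrees(np.arctan2(-e1[1],-e1[0])),np.degrees(np.arctan2(e2[1],e2[0])))
R0=f(152,475,.04);R1=f(530,370,.04);print('rail',R0,R1,np.linalg.norm(R0-R1),np.degrees(np.arctan2(*(R0-R1)[::-1])))
U0=f(70,178,.04);U1=f(437,66,.04);print('rail2',np.degrees(np.arctan2(*(U0-U1)[::-1])),np.linalg.norm(U0-U1))
a=np.radians(104.8)
for nm,a in [('a',np.radians(105.5))]:
  ex=np.array([np.cos(a),np.sin(a)]);ey=np.array([-ex[1],ex[0]])
  # origin from corners: B0=(-140,-105),B1=(-140,95),B2=(100,95)
  o=np.mean([B[0]+.14*ex+.105*ey,B[1]+.14*ex-.095*ey,B[2]-.1*ex-.095*ey],0);print('origin',o,[ (b-o)@np.c_[ex,ey] for b in B])
  loc=lambda p:np.round(np.array([(p-o)@ex,(p-o)@ey]),4)
  for n,q in dict(wideA=(597,258),wideB=(622,335),wideA2=(583,262),wideB2=(607,340),tipA=(370,372),tipB=(385,415)).items(): print(n,f(*q,.04),loc(f(*q,.04)))
  # depth: wedge area
  m=(z>.034)&(z<.05); m[:, :100]=0; m[:110]=0;m[210:]=0;m[:,260:]=0
  q=(P[m][:,:2]-o)@np.c_[ex,ey]
  s=q[q[:,0]<-.105]; print('wedge depth pts',len(s),s.min(0),s.max(0))
  r=q[(q[:,1]>.066)&(q[:,0]>-.09)];print('rail',r.min(0),r.max(0)); r=q[q[:,1]<-.07];print('rail in',r.min(0),r.max(0));
```

```text
[[0.758  0.0619]
 [0.5685 0.0088]
 [0.5014 0.2362]]
0.23714764734181581 0.19672544799065148 106.45354843489795 15.658164664506844
rail [0.53499101 0.24623191] [0.58513008 0.0527434 ] 0.1998792827088853 104.52762458935312
rail2 106.08683453254125 0.1980051076573704
origin [0.62055697 0.16770128] [array([-0.13867623, -0.10413199]), array([-0.13921929,  0.09259271]), array([0.09789552, 0.09653927])]
wideA [0.64255603 0.01797808] [-0.1502  0.0188]
wideB [0.60224681 0.00552108] [-0.1514  0.061 ]
wideA2 [0.64062783 0.02518603] [-0.1427  0.0187]
wideB2 [0.59982031 0.01322186] [-0.1433  0.0613]
tipA [0.58582537 0.13472763] [-0.0225  0.0423]
tipB [0.56344373 0.12702981] [-0.0239  0.0659]
wedge depth pts 286 [-0.15006898  0.01640198] [-0.10501827  0.0599897 ]
rail [-0.0897128   0.06604819] [0.10010412 0.08811189]
rail in [-0.09791048 -0.10276544] [ 0.10153791 -0.07006048]
```

Request:
{"name": "drive_tool", "arguments": {"moves": [[6,6,0,0,0,5],[12,12,0,0,0,9],[18,17,0,0,0,9],[24,22,-2,0,0,9],[30,27,-6,0,0,9],[36,32,-11,0,0,9],[36.4,32.9,-16,0,0,9],[36.4,32.9,-16,0,0,9]], "claw": 0.2}}

```text
clock: 1.4
tool_pos: [0.5352, -0.2846, 0.0955]
orientation: [-1.569, 0.001, -2.672]
wrist_force: [0.3, -0.2, -0.6]
width: 0.0515
```

Request:
{"name": "drive_tool", "arguments": {"moves": [[0,0,0,0,0,-10],[0,0,0,0,0,-20],[0,0,0,0,0,-30],[0,0,0,0,0,-36],[0,0,0,0,0,-36],[0,0,0,0,0,-36]]}}

```text
clock: 2.15
tool_pos: [0.5337, -0.2857, 0.0961]
orientation: [-1.571, 0.0, 2.984]
wrist_force: [0.0, 0.6, -0.1]
width: 0.0511
```

```bash
cat >> h.py <<'E'
from scipy.spatial.transform import Rotation as Ro
def wristpts(name):
    s=bot.get_state();im,d=vision.read_camera('wrist');cv2.imwrite(f'pics/{name}.png',im[:,:,::-1])
    p=vision.camera_params('wrist');K=np.array(p['intrinsics']);H=np.array(p['hand_eye'])
    v,u=np.mgrid[:420,:560]
    c=(np.stack([u,v,np.ones_like(u)],-1)@np.linalg.inv(K).T)*d[...,None]
    T=c@H[:3,:3].T+H[:3,3]
    W=T@Ro.from_euler('xyz',s['orientation']).as_matrix().T+np.array(s['tool_pos'])
    W[d==0]=np.nan
    return im,d,W,s
E
python3 - <<'E'
from h import *
im,d,W,s=wristpts('w1')
print(s['tool_pos'],np.degrees(s['orientation']),s['width'],s['clock'],s['q'])
np.save('W1.npy',W)
z=W[...,2];m=(z>.018)&(z<.036)&(abs(W[...,0]-.54)<.13)&(abs(W[...,1]+.265)<.06)
print(m.sum(),np.nanmedian(z[m]))
q=W[m][:,:2]
h=q[(q[:,0]<.585)];c=h.mean(0);e=np.linalg.svd(h-c,full_matrices=False)[2][0];print(c,np.degrees(np.arctan2(e[1],e[0])),q.min(0),q.max(0))
k=q[(q[:,0]>.6)];print(k.mean(0),k.min(0),k.max(0))
E
```

```text
[ 0.53370537 -0.28574771  0.09612203] [-8.99982879e+01  5.88515650e-03  1.70978590e+02] 0.05110726855732055 2.15 [-6.21780287e-01  3.03535940e-01  1.69287930e+00  2.11700320e-05
  1.14507219e+00  1.10646061e+00]
9886 0.028725335130526844
[ 0.52074322 -0.2605078 ] 170.65680888073666 [ 0.43904159 -0.31030705] [ 0.62785376 -0.23761886]
[ 0.61256951 -0.27327818] [ 0.6000055  -0.31030705] [ 0.62785376 -0.23910808]
```

View pics/w1.png

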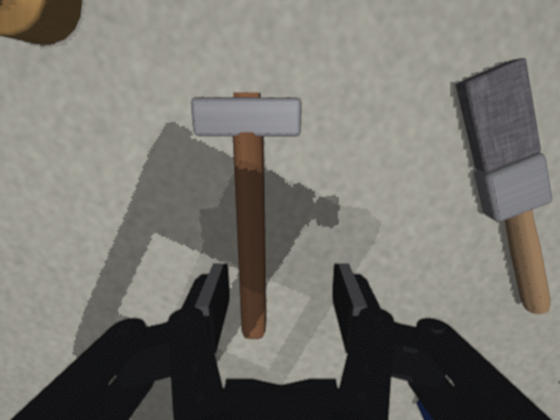

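Request:
{"name": "drive_tool", "arguments": {"moves": [[2.4,2.0,-1,0,0,0],[2.4,2.0,-5,0,0,0],[2.4,2.0,-8,0,0,0],[2.4,2.0,-9,0,0,0],[2.4,2.0,-9,0,0,0],[2.4,2.0,-9,0,0,0]]}}

```text
clock: 2.95
tool_pos: [0.5588, -0.2665, 0.0078]
orientation: [-1.57, 0.002, 2.982]
wrist_force: [0.9, 0.8, -0.1]
width: 0.0512
```

Request:
{"name": "drive_tool", "arguments": {"moves": [[0,0,-0.3,0,0,0],[0,0,-0.3,0,0,0],[0,0,-0.3,0,0,0],[0,0,-0.3,0,0,0],[0,0,-0.3,0,0,0],[0,0,-0.3,0,0,0]], "claw": -1, "newtons": 100}}

```text
clock: 3.7
tool_pos: [0.5583, -0.2662, 0.0041]
orientation: [-1.57, 0.001, 2.982]
wrist_force: [-1.5, -0.4, 6.1]
width: 0.0178
```

Request:
{"name": "drive_tool", "arguments": {"moves": [[0,0,4,0,0,0],[0,0,9,0,0,0],[0,3,10,0,0,8],[1,8,10,0,0,16],[2,13,10,0,0,25],[3,17,10,0,0,25],[3.0,19.5,10,0,0,25],[3.0,19.5,10,0,0,25],[3.0,19.5,10,0,0,25]]}}

```text
clock: 4.82
tool_pos: [0.5871, -0.071, 0.1024]
orientation: [-1.571, -0.001, -2.864]
wrist_force: [-0.7, -0.0, -4.0]
width: 0.0184
```

Run:
```python
from h import *
im,d,W,s=wristpts('w2')
np.save('W2.npy',W)
print(s['tool_pos'],np.degrees(s['orientation']),s['width'],s['clock'],s['wrist_force'],s['moment'])
im,d=vision.read_camera('scene');cv2.imwrite('pics/s2.png',im[:,:,::-1])
```

```text
[ 0.58708674 -0.07101566  0.10235686] [-9.00115479e+01 -7.39584711e-02 -1.64121515e+02] 0.018372061825911237 4.825 [-7.27838803e-01 -1.39061920e-03 -3.97356045e+00] [-0.03095163  0.06224002  0.01378779]
```

View pics/w2.png

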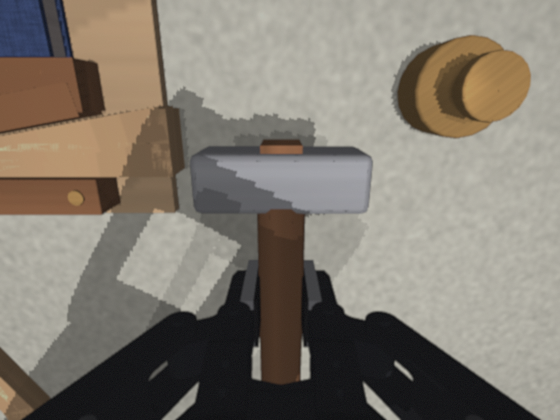

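View pics/s2.png

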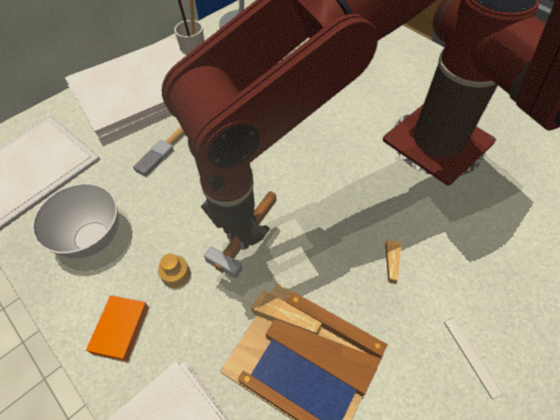

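```bash
cat > m.py <<'E'
from h import *
def meas(W,s,verbose=1):
    T=np.array(s['tool_pos']);a=s['orientation'][2]+np.pi/2
    # drive frame: jaws axis
    a=np.radians(105.5);ex=np.array([np.cos(a),np.sin(a)]);ey=np.array([-ex[1],ex[0]]);o=np.array([.6206,.1677])
    L=np.dstack([(W[...,:2]-o)@ex,(W[...,:2]-o)@ey]);z=W[...,2]
    return L,z,(T[:2]-o)@np.c_[ex,ey]
E
python3 - <<'E'
from m import *
W=np.load('W2.npy');s=bot.get_state()
L,z,t=meas(W,s);print('tcp local',t)
v,u=np.mgrid[:420,:560]
def st(n,m):
    q=L[m];print(n,m.sum(),'x',np.percentile(q[:,0],[1,50,99]).round(4),'y',np.percentile(q[:,1],[1,50,99]).round(4),'z',np.percentile(z[m],[2,50,98]).round(4))
m=(v>150)&(v<212)&(u>185)&(u<378)&(z>.08); st('head',m)
A=np.c_[L[m],np.ones(m.sum())];print('head plane',np.linalg.lstsq(A,z[m],rcond=None)[0])
# head edges: faces left edge
for vv in (165,180,195,205): 
    k=np.where((z[vv]>.09)&(u[vv]>150)&(u[vv]<400))[0];print(vv,k.min(),k.max(),L[vv,k.min()+2].round(4),L[vv,k.max()-2].round(4))
m=(z>.032)&(z<.048)&(u<200)&(v<225); st('all40',m)
w_=m&(v>112)&(v<172)&(u>120); st('wedge',w_)
for vv in (120,135,150,165):
    k=np.where(w_[vv])[0]; print(vv,k.max(),L[vv,k.max()-1].round(4),z[vv,k.max()-1])
for uu in (130,150,170):
    k=np.where(m[:,uu])[0]; print(uu,k.min(),k.max(),L[k.min()+1,uu].round(4),L[k.max()-1,uu].round(4))
# outer rail edge line, lower
for uu in (10,50,90):
    k=np.where(m[:,uu]&(v[:,uu]>180))[0]; print('rail',uu,L[k.max()-1,uu].round(4))
E
```

```text
tcp local [-0.22176639  0.09592556]
head 10818 x [-0.2536 -0.2201 -0.1865] y [0.0297 0.0398 0.052 ] z [0.1206 0.127  0.1283]
head plane [0.0004324  0.09162485 0.12306843]
165 190 372 [-0.1865  0.0342] [-0.2536  0.0338]
180 191 370 [-0.1866  0.0398] [-0.2531  0.0393]
195 193 369 [-0.1866  0.046 ] [-0.2536  0.0456]
205 194 368 [-0.1871  0.0496] [-0.2536  0.0497]
all40 22279 x [-0.1494 -0.0804 -0.0367] y [-0.0391  0.0327  0.0838] z [0.0343 0.0409 0.0424]
wedge 3103 x [-0.1498 -0.1358 -0.1183] y [0.019  0.0371 0.055 ] z [0.0342 0.041  0.0424]
120 171 [-0.1494  0.0234] 0.0338396363540516
135 172 [-0.1497  0.0325] 0.03592489883420179
150 173 [-0.1494  0.0421] 0.03597980675635486
165 176 [-0.1498  0.0523] 0.03424960127133539
130 112 176 [-0.1282  0.019 ] [-0.1216  0.0579]
150 108 176 [-0.1405  0.0166] [-0.1349  0.0577]
170 110 176 [-0.1495  0.018 ] [-0.1482  0.0575]
rail 10 [-0.0363  0.0847]
rail 50 [-0.0649  0.0839]
rail 90 [-0.0914  0.0839]
```

Request:
{"name": "drive_tool", "arguments": {"moves": [[0,0,-5,0,0,0],[0,0,-8.1,0,0,0],[0,0,-8.1,0,0,0],[0,0,-8.1,0,0,0],[-0.6,2.2,-8.1,0,0,0],[-1.2,4.4,-8.1,0,0,0],[-1.2,4.4,-8.1,0,0,0]]}}

```text
clock: 5.8
tool_pos: [0.5751, -0.0241, 0.0226]
orientation: [-1.571, 0.0, -2.862]
wrist_force: [0.1, -0.2, -2.9]
width: 0.0183
```

```bash
cat > look.py <<'E'
from m import *
import sys
n=sys.argv[1]
im,d,W,s=wristpts(n)
L,z,t=meas(W,s)
print(s['clock'],'tcp local',t.round(4),np.round(s['tool_pos'],4),'yaw',np.degrees(s['orientation'][2]).round(2),'F',np.round(s['wrist_force'],1),'M',np.round(s['moment'],2))
np.save('W.npy',W)
E
python3 look.py w3
```

```text
5.8 tcp local [-0.1727  0.0951] [ 0.5751 -0.0241  0.0226] yaw -163.97 F [ 0.1 -0.2 -2.9] M [ 0.    0.1  -0.03]
```

View pics/w3.png

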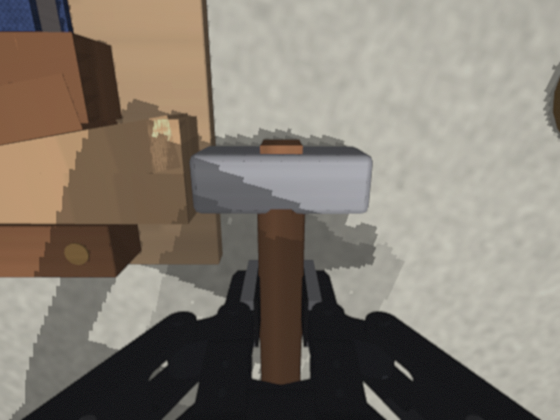

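Request:
{"name": "drive_tool", "arguments": {"moves": [[0.35,-1.2,0,0,0,0],[0.7,-2.4,0,0,0,0],[0.7,-2.4,0,0,0,0],[0.15,-0.5,0,0,0,0],[-0.3,1.1,0,0,0,0],[-0.3,1.1,0,0,0,0]]}}

```text
clock: 6.6
tool_pos: [0.5717, -0.0137, 0.0217]
orientation: [-1.572, -0.001, -2.862]
wrist_force: [0.6, -0.0, -3.9]
width: 0.018
```

```bash
python3 look.py w4
```

```text
6.6 tcp local [-0.1617  0.0956] [ 0.5717 -0.0137  0.0217] yaw -163.99 F [ 0.6 -0.  -3.9] M [-0.01  0.07  0.05]
```

View pics/w4.png

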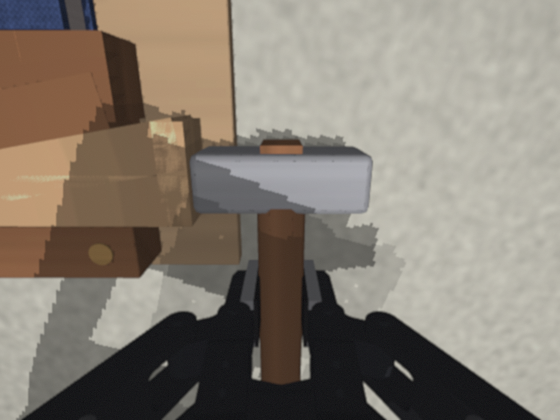

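Request:
{"name": "drive_tool", "arguments": {"moves": [[0.35,-1.2,0,0,0,0],[0.7,-2.4,0,0,0,0],[0.7,-2.4,0,0,0,0],[0.15,-0.5,0,0,0,0],[-0.15,0.5,0,0,0,0],[-0.15,0.5,0,0,0,0]]}}

```text
clock: 7.4
tool_pos: [0.571, -0.0113, 0.0221]
orientation: [-1.568, -0.0, -2.863]
wrist_force: [0.7, -8.1, -4.3]
width: 0.0185
```

```bash
python3 look.py w5
```

```text
7.4 tcp local [-0.1593  0.0957] [ 0.571  -0.0113  0.0221] yaw -164.06 F [ 0.7 -8.1 -4.3] M [-1.39  0.1  -0.25]
```

Request:
{"name": "drive_tool", "arguments": {"moves": [[0.5,-1.7,0,0,0,0],[0.9,-3.0,0,0,0,0],[0.9,-3.0,0,0,0,0],[0.0,0.0,0,0,0,0],[-0.25,0.9,0,0,0,0],[-0.25,0.9,0,0,0,0]]}}

```text
clock: 8.2
tool_pos: [0.5713, -0.0099, 0.0232]
orientation: [-1.557, 0.002, -2.867]
wrist_force: [5.6, -34.1, -9.9]
width: 0.018
```

```bash
python3 look.py w6
```

```text
8.2 tcp local [-0.158   0.0949] [ 0.5713 -0.0099  0.0232] yaw -164.24 F [  5.6 -34.1  -9.9] M [-5.71 -0.6  -1.46]
```

View pics/w6.png

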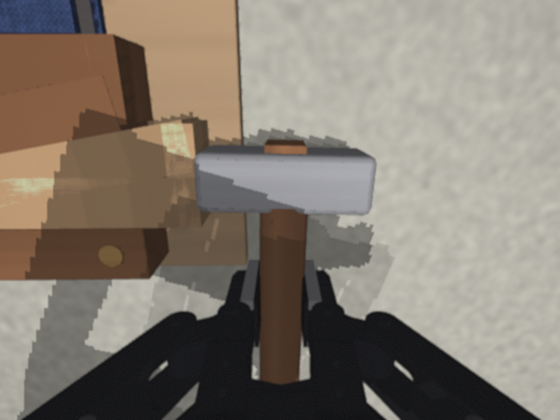

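Request:
{"name": "drive_tool", "arguments": {"moves": [[0.5,-1.7,0,0,0,0],[1.0,-3.5,0,0,0,0],[1.0,-3.5,0,0,0,0],[0.25,-0.9,0,0,0,0],[0,0,0,0,0,0],[0.5,-1.7,0,0,0,0],[1.0,-3.5,0,0,0,0],[0.25,-0.9,0,0,0,0],[0,0,0,0,0,0],[0,0,0,0,0,0]]}}

```text
clock: 9.5
tool_pos: [0.5714, -0.0097, 0.0231]
orientation: [-1.558, 0.002, -2.866]
wrist_force: [5.1, -33.0, -8.2]
width: 0.0181
```

```bash
python3 look.py w7
```

```text
9.5 tcp local [-0.1578  0.0948] [ 0.5714 -0.0097  0.0231] yaw -164.2 F [  5.1 -33.   -8.2] M [-5.69 -0.61 -1.38]
```

Request:
{"name": "drive_tool", "arguments": {"moves": [[0.6,-2.0,0,0,0,0],[1.2,-4.5,0,0,0,0],[1.2,-6,1,0,0,0],[1.2,-6,1,0,0,0],[1.2,-6,1,0,0,0]]}}

```text
clock: 10.18
tool_pos: [0.5804, -0.0609, 0.0321]
orientation: [-1.571, 0.0, -2.864]
wrist_force: [0.0, 0.3, -3.2]
width: 0.0181
```

```bash
python3 look.py w8
python3 - <<'E'
from m import *
im,d=vision.read_camera('top');cv2.imwrite('pics/top8.png',cv2.resize(im[100:220,110:250,::-1],None,fx=5,fy=5,interpolation=cv2.INTER_CUBIC));
p=vision.camera_params('top');K=np.array(p['intrinsics']);R=np.array(p['R']);t=np.array(p['t'])
v,u=np.mgrid[:420,:560]
P=((np.stack([u,v,np.ones_like(u)],-1)@np.linalg.inv(K).T)*d[...,None]-t)@R
for W in (P,np.load('W.npy')):
  L,z,_=meas(W,dict(tool_pos=[0,0,0],orientation=[0,0,0]))
  m=(z>.034)&(z<.046)&(L[...,1]>.015)&(L[...,1]<.062)&(L[...,0]>-.2)&(L[...,0]<-.1);q=L[m];print(m.sum(),np.percentile(q[:,0],[.5,2,5]),np.percentile(q[:,1],[1,99]))
E
```

```text
10.175 tcp local [-0.2096  0.0998] [ 0.5804 -0.0609  0.0321] yaw -164.12 F [ 0.   0.3 -3.2] M [-0.05  0.08 -0.04]
47 [-0.12361992 -0.12353216 -0.12342252] [0.03879572 0.06135469]
6674 [-0.19594125 -0.18569713 -0.12357726] [0.01813807 0.06014495]
```

View pics/w8.png

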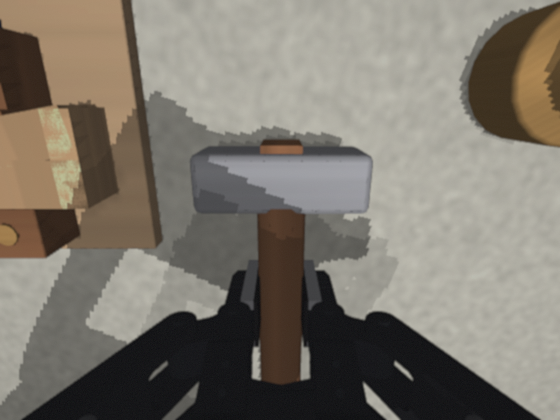

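Request:
{"name": "drive_tool", "arguments": {"moves": [[-0.1,1.5,-1,0,0,0],[-0.1,1.5,-1,0,0,0],[-0.9,4.8,-1,0,0,0],[-1.3,6.4,-1,0,0,0],[-0.8,4.5,-1,0,0,0],[-0.1,1.5,-1,0,0,0],[-0.9,4.8,-1,0,0,0],[-1.3,6.4,-1,0,0,0],[-1.3,6.4,-1,0,0,0]]}}

```text
clock: 11.4
tool_pos: [0.5701, -0.0083, 0.0235]
orientation: [-1.553, 0.0, -2.865]
wrist_force: [2.5, -46.2, -6.4]
width: 0.0178
```

```bash
python3 look.py w9
```

```text
11.4 tcp local [-0.1561  0.0957] [ 0.5701 -0.0083  0.0235] yaw -164.17 F [  2.5 -46.2  -6.4] M [-7.56 -0.35 -1.85]
```

Request:
{"name": "drive_tool", "arguments": {"moves": [[0.6,-2.0,0,0,0,0],[1.2,-4.5,0,0,0,0],[1.2,-6.4,1,0,0,0],[1.2,-6.4,1,0,0,0],[1.2,-6.4,1,0,0,0]]}}

```text
clock: 12.08
tool_pos: [0.5794, -0.061, 0.0322]
orientation: [-1.571, -0.0, -2.864]
wrist_force: [-0.3, -0.1, -3.7]
width: 0.018
```

```bash
python3 look.py w10
python3 - <<'E'
from m import *
im,d=vision.read_camera('top')
cv2.imwrite('pics/top10.png',im[:,:,::-1])
W=np.load('W.npy')
L,z,_=meas(W,dict(tool_pos=[0,0,0],orientation=[0,0,0]))
m=(z>.034)&(z<.046)&(L[...,1]>.015)&(L[...,1]<.062)&(L[...,0]>-.17)&(L[...,0]<-.1);q=L[m];print(m.sum(),np.percentile(q[:,0],[.5,2,5]),np.percentile(q[:,1],[1,99]))
v,u=np.mgrid[:420,:560];m=(v>150)&(v<212)&(u>185)&(u<378)&(z>.045);q=W[m];print('head',q.mean(0),np.percentile(q[:,2],[2,50,98]))
h=(v>225)&(v<250)&(u>265)&(u<300);print('handle z',np.nanmedian(z[h]))
E
```

```text
12.075 tcp local [-0.2093  0.1008] [ 0.5794 -0.061   0.0322] yaw -164.12 F [-0.3 -0.1 -3.7] M [-0.01  0.06 -0.08]
6496 [-0.12374609 -0.12344782 -0.12320044] [0.01799644 0.06023255]
head [ 0.6334706  -0.04601808  0.05667492] [0.05297907 0.05689891 0.05824481]
handle z 0.056798119607934044
```

View pics/top10.png

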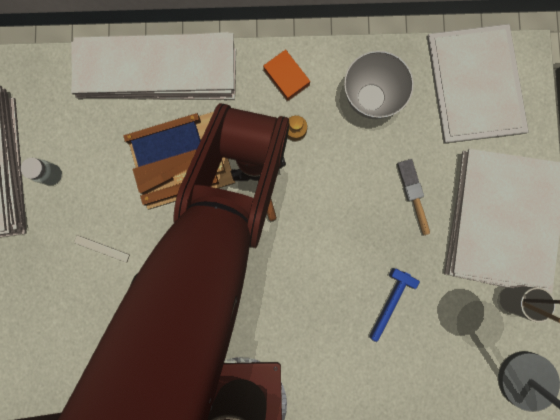

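View pics/w10.png

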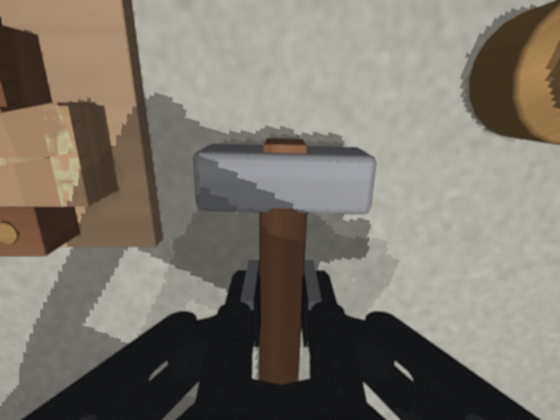

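Request:
{"name": "drive_tool", "arguments": {"moves": [[0,-1,3,0,0,0],[0,-5,4,0,0,0],[-1,-9,4,0,0,0],[-2,-13,4,0,0,0],[-2,-16,3,0,0,0],[-2,-17.5,0,0,0,0],[-2,-17.5,-1.5,0,0,0],[-2,-17.5,-2,0,0,0],[-2,-17.5,-2,0,0,0]]}}

```text
clock: 13.3
tool_pos: [0.5598, -0.2356, 0.012]
orientation: [-1.571, -0.0, -2.863]
wrist_force: [-0.0, -0.2, -1.8]
width: 0.0181
```

```bash
python3 look.py w11
python3 - <<'E'
from m import *
W=np.load('W.npy');z=W[...,2];v,u=np.mgrid[:420,:560]
m=(v>158)&(v<208)&(u>200)&(u<365);A=np.c_[W[m][:,:2]-W[m][:,:2].mean(0),np.ones(m.sum())];print(np.linalg.lstsq(A,z[m],rcond=None)[0])
print('handle z',np.nanmedian(z[225:250,268:298]),'table',np.nanmedian(z[20:80,200:400]))
E
```

```text
13.3 tcp local [-0.3724  0.1663] [ 0.5598 -0.2356  0.012 ] yaw -164.06 F [-0.  -0.2 -1.8] M [0.05 0.12 0.01]
 ** On entry to DLASCL parameter number  4 had an illegal value
 ** On entry to DLASCL parameter number  4 had an illegal valueTraceback (most recent call last):
  File "<stdin>", line 3, in <module>
    x, resids, rank, s = _umath_linalg.lstsq(a, b, rcond,
                         ~~~~~~~~~~~~~~~~~~~^^^^^^^^^^^^^
                                             signature=signature)
                                             ^^^^^^^^^^^^^^^^^^^^
    raise LinAlgError("SVD did not converge in Linear Least Squares")
numpy.linalg.LinAlgError: SVD did not converge in Linear Least Squares
```

Request:
{"name": "drive_tool", "arguments": {"moves": [[0,0,-0.3,0,0,0],[0,0,-0.6,0,0,0],[0,0,-0.8,0,0,0],[0,0,-0.9,0,0,0],[0,0,-0.9,0,0,0]]}}

```text
clock: 13.98
tool_pos: [0.5598, -0.2367, 0.0042]
orientation: [-1.571, -0.0, -2.865]
wrist_force: [-3.7, 1.8, 6.9]
width: 0.0178
```

Contact (about 7 N upward). Opening gently, then up.

Request:
{"name": "drive_tool", "arguments": {"moves": [[0,0,0,0,0,0],[0,0,0,0,0,0],[0,0,0,0,0,0],[0,0,0.3,0,0,0],[0,0,0.6,0,0,0]], "claw": 0.2}}

```text
clock: 14.6
tool_pos: [0.5597, -0.2368, 0.0093]
orientation: [-1.571, 0.0, -2.865]
wrist_force: [-0.5, -0.5, 0.3]
width: 0.0515
```

Request:
{"name": "drive_tool", "arguments": {"moves": [[0,0,2,0,0,0],[0,0,5,0,0,0],[0,0,9,0,0,0],[0,0,13,0,0,0],[-3,-5,16,0,0,0],[-6,-10,16,0,0,0],[-9,-15,16,0,0,0],[-12,-18,16,0,0,0],[-12,-18,16,0,0,0]]}}

```text
clock: 15.72
tool_pos: [0.4378, -0.4193, 0.1707]
orientation: [-1.569, 0.0, -2.869]
wrist_force: [0.4, 0.7, 0.2]
width: 0.0511
```

Run:
```python
from m import *
im,d=vision.read_camera('top');cv2.imwrite('pics/top12.png',im[:,:,::-1])
p=vision.camera_params('top');K=np.array(p['intrinsics']);R=np.array(p['R']);t=np.array(p['t'])
v,u=np.mgrid[:420,:560]
P=((np.stack([u,v,np.ones_like(u)],-1)@np.linalg.inv(K).T)*d[...,None]-t)@R
L,z,_=meas(P,dict(tool_pos=[0,0,0],orientation=[0,0,0]))
m=(z>.034)&(z<.046)&(L[...,1]>.015)&(L[...,1]<.062)&(L[...,0]>-.17)&(L[...,0]<-.1);q=L[m];print(m.sum(),np.percentile(q[:,0],[.5,2,5]),np.percentile(q[:,1],[1,99]))
m=(P[...,0]>.43)&(P[...,0]<.64)&(abs(P[...,1]+.24)<.08)&(z>.015)&(z<.06)
q=P[m];print('hammer',m.sum(),np.percentile(q[:,2],[2,50,98]));A=np.c_[q[:,:2]-q[:,:2].mean(0),np.ones(len(q))];print(np.linalg.lstsq(A,q[:,2],rcond=None)[0])
im,d=vision.read_camera('scene');cv2.imwrite('pics/s12.png',im[:,:,::-1])
s=bot.get_state();print(s['clock'],s['tool_pos'],s['wrist_force'])
```

```text
157 [-0.12362364 -0.12346791 -0.12295439] [0.01967448 0.06160993]
hammer 784 [0.0178072  0.02770604 0.03186989]
[ 0.01120774 -0.02172021  0.02723213]
15.825 [ 0.43975606 -0.41697121  0.17026633] [0.92468957 0.99709261 0.38966755]
```

View pics/top12.png

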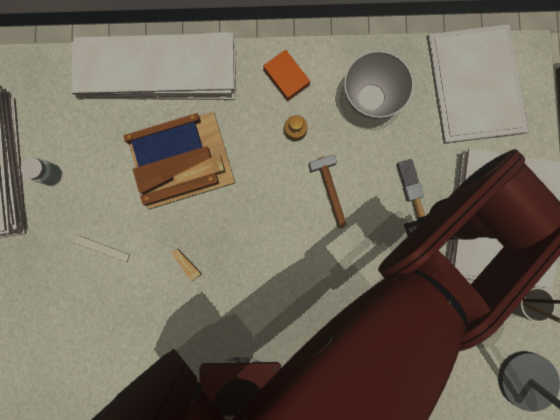

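View pics/s12.png

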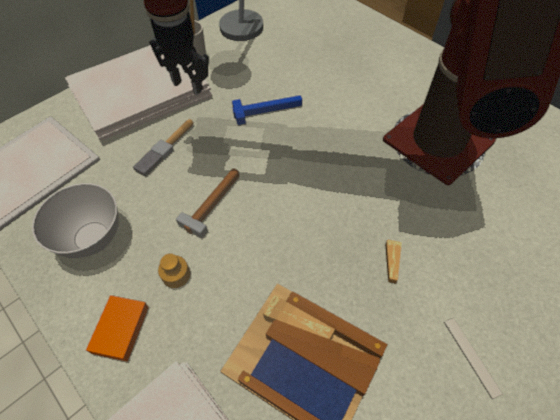

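Both views agree. The hammer lies flat at about (333, 190) in the top picture, the wedge sits in its slot with its wide end at (222, 167), and the arm is clear of everything.

```bash
python3 -c "
from workcell import bot
print(bot.close_job())"
```

```text
the job is handed in; nothing more can be done
None
```

I picked up the small hammer with the brown handle and drove the wedge in with repeated taps of the hammer head on its wide end. I then laid the hammer flat on the open table, let go, moved the arm clear and handed the job in at about 16 s.

- **Wedge travel:** its wide end went from about x = -150 mm to -123.5 mm in the press frame; the expected jammed position is about -125 mm.
- **Wedge tight:** the wide end stayed there through the last taps, and the press pushed back with about 33 N and then 46 N. The top view after release read the same position. I never tested the wedge by pulling on it.
- **Hammer:** its top surface measured about 28 mm above the table, as expected when it lies flat. The gripper was open and touching nothing, with wrist force near zero.
- **Glitches:** the hammer head turned slightly in the grip during the hardest taps, with no effect on the result. One flatness check with the wrist camera failed because of missing depth readings, so I repeated it with the top camera after release.

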